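# Open the guard of the green board's test fixture

### The arm

A 6-joint arm with a two-finger parallel gripper is mounted at the origin on the work surface. World frame = base frame: x ahead of the robot, y to its left, z up, the work surface at z = 0. Lengths are in m, angles in rad, forces in N, time in s.
With the tool pointing down it reaches from about 0.325 to 0.85 m from the base axis. Payload 15.5 kg.
Tool frame: the origin (TCP) lies where the fingers leave the gripper's body, on its centre line; the fingertips stand 78 mm ahead of it and the grasp point (between the pads) lies 60 mm ahead of it (robot.tcp_to_grasp is the distance from the TCP to the grasp point, in m); z points along the fingers, y is the direction in which the jaws open and shut (so a half turn about z gives the same grasp; the last joint's range is limited). The gripper opens to 91 mm and grips with 3 to 60 N. Pads are 32 mm wide; open, the fingers measure 118 mm over their backs; the gripper's body (76 mm by 178 mm) begins 60 mm behind the grasp point.
Start: joints at [-1.282, 0.494, 1.345, -0, 1.302, -0.096], TCP at [0.234, -0.58, 0.292] pointing down, gripper open.
Joint ranges: [-2.91, 2.91], [-0.82, 2.16], [0.22, 2.67], [-1.22, 4.37], [0.12, 2.79], [-3.08, 3.08]. Speed limits (rad/s): [1.89, 1.89, 2.57, 3.01, 3.01, 3.01].

### API

Orientations are given as a unit quaternion [w, x, y, z].
In Python, from station import robot gives the robot as it stands.
- The arm moves only by the tool apply_moves, never from a script. Its arguments are lists of equal length, an entry for each row: "travel": the shift along the tool's x, y, z as a fraction of full scale, a list of three; "turn": the turn, a rotation vector about the tool's x, y, z as a fraction of full scale, a list of three; "claw": the opening, from 0 (shut) to 1 (fully open). A call has 1 to 10 rows; each row is the pose to reach, as a shift and turn from the pose commanded when the call began, along the tool's axes at that moment; what a row does not reach only later rows make up. Full scale, the value 1, is 0.3 m for a shift and 0.5 rad for a turn. A row lasts 1/8 s, in which the tool goes at most 62.5 mm and 10.7 degrees, less where a joint would pass 70% of its speed; a pose out of reach is approached as far as the arm can. A call with a number of a shift or a turn outside -1 to 1 is refused whole. A call with a gripper value outside its range is refused whole. The fingers move at their own pace and stop on an object; the grip force is fixed at half the most. Time passes only in rows, so rows that repeat a pose let the fingers close. It gives the time, the measured TCP pose, the force and the opening at its end, in the units of the state.
- robot.get_obs(): the state, without advancing time (a new reading comes with each control period).
- robot.snapshot(name): name is "scene" or "top" or "wrist"; returns the picture (420x560x3 uint8, blue, green, red); there is no depth.
- robot.camera_model(name): a dict with "fovy" (degrees; the focal length in pixels is half the picture's height over the tangent of half this angle, whatever the lens; pixels are square), "cx", "cy" (the principal point, pixels), "rvec" (rotation vector, rad) and "tvec" (3), from world to camera coordinates, as OpenCV has them. Camera axes: x right, y down, z forward; pixel columns grow to the right and rows downward; lengths in m; the calibration is good to about 2 mm. The wrist camera is an equidistant fisheye: a pixel r from the principal point sees the ray r / f radians off the axis. A picture is of the moment at which its call begins: read the wrist's pose just before it. camera_model takes no time and is no camera call; for the wrist camera it gives the pose at the moment of the call.
- robot.hand_in(): hands the job in, once; it reports no verdict.
Trained networks look in the newest picture that a camera, given by its name, has taken for a name from the list of things; names that differ only in an ending like _2 or _b are one class to them, and where a whole thing is asked for, a point or a joint stands for the part that bears it (a point fixed in the world has none). Each returns a list of dicts, best first, with "confidence" (0 to 1); they miss things now and then, are a little off and sometimes report something else, mostly with a low value. They report only what shows in the picture. A call takes as long as a camera call.
- robot.trace(camera, query): "mask" (420x560 bool, what is visible of it).
- robot.place_of(camera, query): "xyz" ([x, y, z] in m, in world coordinates, good to about 4 mm: a listed point, or the origin of a listed thing).
The state is a dict: "clock": time; "joint_pos": joint angles; "joint_vel": joint speeds; "joint_efforts": joint torques, N m; "tool_pos": TCP position; "ee_rot": TCP orientation; "contact_force": force on the tool from outside, world axes, zero at the start; "ft_torque": the same for the moment, N m; "opening": finger opening in m.
Only numpy, scipy, OpenCV 4.12 (cv2) and the standard library are available. Lean on these libraries where they do the work, as an engineer would, in place of code of your own. Each camera call takes 0.05 s, during which the arm holds its last target. There are 200 camera calls.

### The job

Two identical circuit-board test fixtures stand on the lab bench with their clear hinged guards shut. On the one that holds the green board, swing the guard up by its black ball knob and over past upright, so that it leans back on its stops and stays open on its own; ease it over, do not fling it. Leave the guard of the red board's fixture shut.

Things in the scene. Friction and masses are not known exactly. Their poses are not given: they have to be found in the camera images.
- green_guard (a joint): Angle (rad) of the clear hood-shaped guard (110 mm hinge to front, 150 wide, 32 deep, 0.15 to 0.31 kg) over the GREEN board: 0 shut, 1.67 balance point, 1.95 on its stops. Free, lightly damped hinge: let go before the balance point it falls shut, beyond it it falls open; lifting takes under 2 N at the knob. The fixture (grey block 170 x 160 mm, 50 high) is fixed; left or right varies.
- green_guard_knob (a point): Centre of the black ball knob, 26 mm across, at the front (robot side) of the green board's guard, 85 mm up when shut, 20 mm before the block. An 8 mm stalk joins it from the hinge side; its two sides along the hinge line are free to pinch from above, and the ball can turn in the fingers. Axes turn with the guard: y along the hinge line; shut, x points to the hinge, z up.
- green_guard_hinge (a point): Middle of the level hinge line of the green board's guard, at its far side from the robot, 85 mm above the bench; axes as for the knob. The knob moves on a circle of radius 145 mm about this line: shut it is level with it on the robot's side; opening, it rises, passes above it and ends 54 mm beyond and 135 mm higher. Fixtures are turned up to 0.3 rad either way.
- red_guard (a joint): Angle (rad) of the identical guard over the RED board on the other, identical fixture beside it: 0 shut, 1.95 fully open. It is to stay shut (starts shut).

How it is judged:
By the outcome, as a careful person would: the job done as asked, in the order asked, and still so for the second after the job is handed in, with the robot touching nothing.
It also fails if it takes over 35 s, if anything falls off the work surface, if the arm or the gripper's body presses on something with over 40 N, if the wrist force passes 120 N, or if a joint passes its speed limit or range.

## Working session

There is one attempt and no reset: what is moved stays moved. The work goes in short steps, Python scripts to look and compute and a tool call to move; the robot and the scene stay as the last step left them, time stands still between calls to the robot, and variables do not carry over. Pictures are saved under pics/ and viewed, on a budget of 10 in all, crops included, one or two more only if the job needs it, and the job is handed in when it is done.

Besides the shell and the picture viewer there is one more tool, called after "Call:" by a JSON object that holds its "api" and its "payload", one argument or row to a line. apply_moves: Moves the arm, as the interface text tells. Shift numbers are shares of 0.3 m and turn numbers shares of 0.5 rad, none past 1 either way. Its arguments: {"type":"object","properties":{"travel":{"type":"array"},"turn":{"type":"array"},"claw":{"type":"array"}},"required":["travel","turn","claw"]}

```bash
mkdir -p pics; python3 - <<'E'
from station import robot
import cv2
o=robot.get_obs();print({k:o[k] for k in('clock','tool_pos','ee_rot','opening')}, robot.tcp_to_grasp)
for c in('top','scene'):
    im=robot.snapshot(c);cv2.imwrite(f'pics/{c}0.png',im)
    for q in('green_guard_knob','green_guard_hinge'):
        print(c,q,[(r['confidence'],r['xyz']) for r in robot.place_of(c,q)])
E
```

```text
{'clock': 0.0, 'tool_pos': array([ 0.23393389, -0.57924561,  0.29161003]), 'ee_rot': array([-6.27270573e-04,  9.81645889e-01,  1.90711697e-01, -6.77959059e-05]), 'opening': 0.0913778611097803} 0.0595
top green_guard_knob [(0.79, [0.4363, -0.1343, 0.0818])]
top green_guard_hinge [(0.92, [0.5785, -0.1156, 0.0829])]
scene green_guard_knob [(0.79, [0.4398, -0.1341, 0.0842])]
scene green_guard_hinge [(0.93, [0.5828, -0.1171, 0.09])]
```

View pics/top0.png

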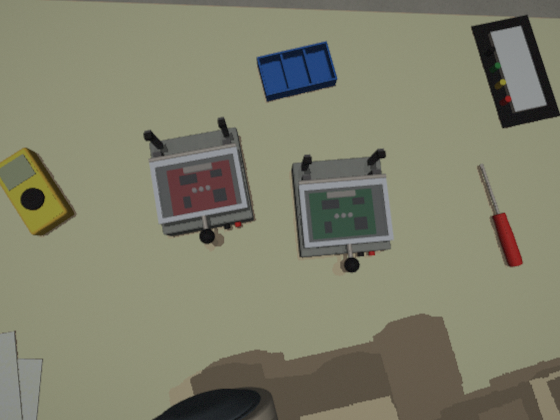

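View pics/scene0.png

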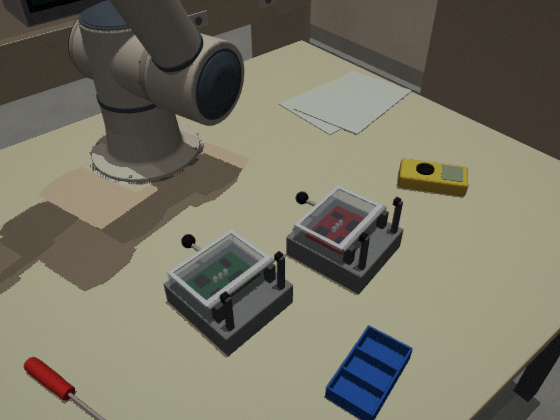

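The green fixture is the right one: in the top view its knob is at (351,265) and its hinge at about (343,180). In the scene view the knob is at (188,241). The network positions agree with both pictures, giving a yaw of about 0.123 rad. I'm heading over the knob.

Call:
{"api": "apply_moves", "payload": {
  "travel": [
    [0.15, -0.14, 0],
    [0.3, -0.28, 0],
    [0.45, -0.42, 0],
    [0.59, -0.56, 0],
    [0.59, -0.56, 0],
    [0.59, -0.56, 0]
  ],
  "turn": [
    [0, 0, 0.13],
    [0, 0, 0.26],
    [0, 0, 0.39],
    [0, 0, 0.52],
    [0, 0, 0.52],
    [0, 0, 0.52]
  ],
  "claw": [1, 1, 1, 1, 1, 1]
}}

```text
clock: 1.05
tool_pos: [0.3354, -0.3578, 0.2924]
ee_rot: [0.0, 0.998, 0.062, 0.0]
contact_force: [0.3, -0.8, 0.4]
opening: 0.0914
```

```bash
cat > h.py <<'E'
from station import robot
import numpy as np
from scipy.spatial.transform import Rotation as R
def pose():
    o=robot.get_obs();q=o['ee_rot'];return o,np.array(o['tool_pos']),R.from_quat([q[1],q[2],q[3],q[0]])
def frac(target_grasp,yaw=None):
    o,p,r=pose();M=r.as_matrix()
    d=np.array(target_grasp)-(p+M[:,2]*robot.tcp_to_grasp)
    print('clock',o['clock'],'tcp',p.round(4),'open',o['opening'],'F',np.round(o['contact_force'],2))
    print('toolx',M[:,0].round(3),'z',M[:,2].round(3),'yaw',np.arctan2(M[1,0],M[0,0]))
    print('travel',(M.T@d/0.3).round(3))
E
python3 -c "
from h import *
frac([.438,-.134,.17])"
```

```text
clock 1.05 tcp [ 0.3354 -0.3578  0.2924] open 0.09138989452016431 F [ 0.3  -0.81  0.4 ]
toolx [0.992 0.125 0.   ] z [ 0.    -0.001 -1.   ] yaw 0.12490466425511981
travel [ 0.432 -0.698  0.209]
```

Call:
{"api": "apply_moves", "payload": {
  "travel": [
    [0.1, -0.17, 0.05],
    [0.2, -0.34, 0.1],
    [0.3, -0.51, 0.15],
    [0.43, -0.7, 0.2],
    [0.43, -0.7, 0.2],
    [0.43, -0.7, 0.2],
    [0.43, -0.7, 0.2]
  ],
  "turn": [
    [0, 0, 0],
    [0, 0, 0],
    [0, 0, 0],
    [0, 0, 0],
    [0, 0, 0],
    [0, 0, 0],
    [0, 0, 0]
  ],
  "claw": [1, 1, 1, 1, 1, 1, 1]
}}

```text
clock: 1.92
tool_pos: [0.4372, -0.1348, 0.2324]
ee_rot: [0.0, 0.998, 0.061, 0.0]
contact_force: [-0.0, 0.0, 0.7]
opening: 0.0912
```

```bash
python3 - <<'E'
from h import *
import cv2
im=robot.snapshot('wrist');cv2.imwrite('pics/w1.png',im)
for q in('green_guard_knob','green_guard_hinge'):
    print(q,[(r['confidence'],r['xyz']) for r in robot.place_of('wrist',q)])
frac([.438,-.134,.085])
E
```

```text
green_guard_knob [(0.71, [0.4321, -0.1326, 0.0888])]
green_guard_hinge [(0.79, [0.5778, -0.1192, 0.0862])]
clock 2.075 tcp [ 0.4371 -0.1344  0.2325] open 0.09120319357631541 F [ 0.02 -0.49 -0.41]
toolx [0.993 0.122 0.   ] z [ 0. -0. -1.] yaw 0.12189501228997458
travel [ 0.003 -0.001  0.293]
```

View pics/w1.png

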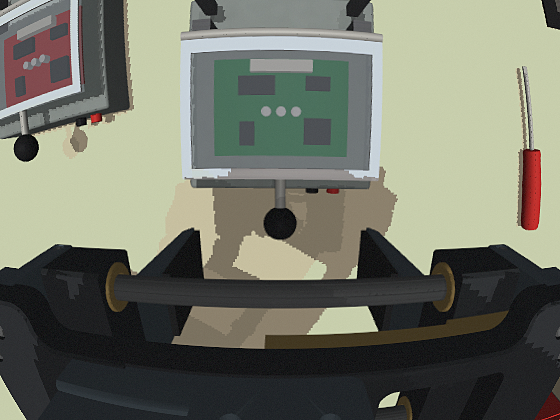

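The wrist view shows the knob at (280,222), midway between the fingers at about x=281. The guard edges are square to the jaws, so I'll descend and pinch.

Call:
{"api": "apply_moves", "payload": {
  "travel": [
    [0, 0, 0.1],
    [0, 0, 0.2],
    [-0.005, 0, 0.29],
    [-0.005, 0, 0.29],
    [-0.005, 0, 0.29],
    [-0.005, 0, 0.29],
    [-0.005, 0, 0.29],
    [-0.005, 0, 0.29],
    [-0.005, 0, 0.29],
    [-0.005, 0, 0.29]
  ],
  "turn": [
    [0, 0, 0],
    [0, 0, 0],
    [0, 0, 0],
    [0, 0, 0],
    [0, 0, 0],
    [0, 0, 0],
    [0, 0, 0],
    [0, 0, 0],
    [0, 0, 0],
    [0, 0, 0]
  ],
  "claw": [1, 1, 1, 1, 0, 0, 0, 0, 0, 0]
}}

```text
clock: 3.32
tool_pos: [0.4358, -0.1333, 0.1452]
ee_rot: [-0.0, 0.998, 0.062, -0.0]
contact_force: [0.2, 0.1, -1.1]
opening: 0.0341
```

```bash
python3 - <<'E'
from h import *
import cv2
im=robot.snapshot('wrist');cv2.imwrite('pics/w2.png',im)
frac([.437,-.134,.085])
h=np.array([.58,-.117,.086])
o,p,r=pose();M=r.as_matrix();g=p+M[:,2]*.0595
u=np.array([M[0,0],M[1,0],0]);R0=.145
print('horiz dist to hinge',u@(h-g),'lateral',M[:,1]@(h-g))
print([(round(x['confidence'],2),x['xyz']) for x in robot.place_of('wrist','green_guard_hinge')])
# relative arc for grasp at angle 0: tool x=+R(1-cos), tool z=-R sin
for a in np.arange(.1,2.0,.1): print(round(a,2),round(R0*(1-np.cos(a))/.3,3),round(-R0*np.sin(a)/.3,3))
E
```

```text
clock 3.375 tcp [ 0.4358 -0.1333  0.1452] open 0.03005024174428516 F [-1.38  0.33 -0.29]
toolx [ 0.992  0.124 -0.   ] z [-0.  0. -1.] yaw 0.12382988180524437
travel [0.004 0.003 0.002]
horiz dist to hinge 0.14507220488119188 lateral 0.001610300928188669
[]
0.1 0.002 -0.048
0.2 0.01 -0.096
0.3 0.022 -0.143
0.4 0.038 -0.188
0.5 0.059 -0.232
0.6 0.084 -0.273
0.7 0.114 -0.311
0.8 0.147 -0.347
0.9 0.183 -0.379
1.0 0.222 -0.407
1.1 0.264 -0.431
1.2 0.308 -0.45
1.3 0.354 -0.466
1.4 0.401 -0.476
1.5 0.449 -0.482
1.6 0.497 -0.483
1.7 0.546 -0.479
1.8 0.593 -0.471
1.9 0.64 -0.457
```

View pics/w2.png

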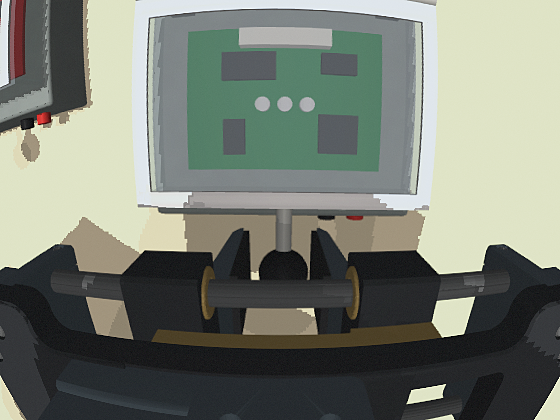

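The knob is between the fingers at (284,262), and the jaws are still closing. I'll finish closing, then start the arc.

Call:
{"api": "apply_moves", "payload": {
  "travel": [
    [0, 0, 0],
    [0, 0, 0],
    [0, 0, 0],
    [0, 0, 0],
    [0.001, 0, -0.025],
    [0.002, 0, -0.048],
    [0.005, 0, -0.072],
    [0.01, 0, -0.096],
    [0.015, 0, -0.12],
    [0.022, 0, -0.143]
  ],
  "turn": [
    [0, 0, 0],
    [0, 0, 0],
    [0, 0, 0],
    [0, 0, 0],
    [0, 0, 0],
    [0, 0, 0],
    [0, 0, 0],
    [0, 0, 0],
    [0, 0, 0],
    [0, 0, 0]
  ],
  "claw": [0, 0, 0, 0, 0, 0, 0, 0, 0, 0]
}}

```text
clock: 4.68
tool_pos: [0.443, -0.1337, 0.1886]
ee_rot: [0.001, 0.998, 0.062, 0.001]
contact_force: [-0.0, -12.9, -1.4]
opening: 0.0243
```

```bash
python3 - <<'E'
from h import *
import cv2
im=robot.snapshot('scene');cv2.imwrite('pics/s2.png',im)
frac([.437,-.134,.085])
for a in np.arange(.3,2.0,.1): print(round(a,2),round(.145*(np.cos(.3)-np.cos(a))/.3,3),round(-.145*(np.sin(a)-np.sin(.3))/.3,3))
E
```

```text
clock 4.725 tcp [ 0.4433 -0.1336  0.1892] open 0.024271920164720896 F [ -1.98 -11.14   0.15]
toolx [0.992 0.124 0.001] z [ 0.002 -0.002 -1.   ] yaw 0.12422026437139505
travel [-0.021 -0.002  0.149]
0.3 0.0 -0.0
0.4 0.017 -0.045
0.5 0.038 -0.089
0.6 0.063 -0.13
0.7 0.092 -0.169
0.8 0.125 -0.204
0.9 0.161 -0.236
1.0 0.201 -0.264
1.1 0.243 -0.288
1.2 0.287 -0.308
1.3 0.332 -0.323
1.4 0.38 -0.333
1.5 0.428 -0.339
1.6 0.476 -0.34
1.7 0.524 -0.336
1.8 0.572 -0.328
1.9 0.618 -0.315
```

View pics/s2.png

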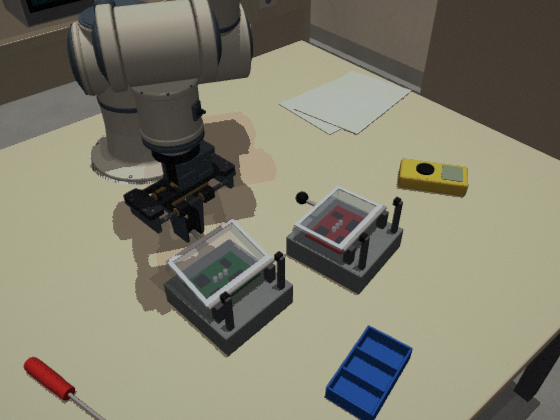

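The guard is lifting with the knob, with its front edge raised at about (235,225). The grip opening is 24 mm. There is an 11 N side force, so I'll ease about 2 mm along tool +y while carrying on.

Call:
{"api": "apply_moves", "payload": {
  "travel": [
    [0.008, 0.005, -0.023],
    [0.017, 0.006, -0.045],
    [0.028, 0.006, -0.067],
    [0.038, 0.006, -0.089],
    [0.05, 0.006, -0.11],
    [0.063, 0.006, -0.13],
    [0.077, 0.006, -0.15],
    [0.092, 0.006, -0.169],
    [0.108, 0.006, -0.187],
    [0.125, 0.006, -0.204]
  ],
  "turn": [
    [0, 0, 0],
    [0, 0, 0],
    [0, 0, 0],
    [0, 0, 0],
    [0, 0, 0],
    [0, 0, 0],
    [0, 0, 0],
    [0, 0, 0],
    [0, 0, 0],
    [0, 0, 0]
  ],
  "claw": [0, 0, 0, 0, 0, 0, 0, 0, 0, 0]
}}

```text
clock: 5.98
tool_pos: [0.48, -0.1298, 0.2497]
ee_rot: [0.0, 0.998, 0.062, -0.0]
contact_force: [0.2, -2.9, -1.9]
opening: 0.0242
```

```bash
python3 - <<'E'
from h import *
frac([.437,-.134,.085])
for a in np.arange(.8,2.05,.05): print(round(a,2),round(.145*(np.cos(.8)-np.cos(a))/.3,3),round(-.145*(np.sin(a)-np.sin(.8))/.3,3))
E
```

```text
clock 5.975 tcp [ 0.48   -0.1298  0.2497] open 0.0241622460967837 F [ 0.21 -2.86 -1.94]
toolx [ 0.992  0.124 -0.   ] z [-0. -0. -1.] yaw 0.123821850010527
travel [-0.144 -0.004  0.351]
0.8 0.0 -0.0
0.85 0.018 -0.016
0.9 0.036 -0.032
0.95 0.056 -0.046
1.0 0.076 -0.06
1.05 0.096 -0.073
1.1 0.118 -0.084
1.15 0.139 -0.094
1.2 0.162 -0.104
1.25 0.184 -0.112
1.3 0.207 -0.119
1.35 0.231 -0.125
1.4 0.255 -0.13
1.45 0.278 -0.133
1.5 0.303 -0.135
1.55 0.327 -0.137
1.6 0.351 -0.136
1.65 0.375 -0.135
1.7 0.399 -0.133
1.75 0.423 -0.129
1.8 0.447 -0.124
1.85 0.47 -0.118
1.9 0.493 -0.111
1.95 0.516 -0.102
2.0 0.538 -0.093
```

Forces are low now, so I'll continue to 1.3 rad.

Call:
{"api": "apply_moves", "payload": {
  "travel": [
    [0.018, 0.001, -0.016],
    [0.036, 0.001, -0.032],
    [0.056, 0.001, -0.046],
    [0.076, 0.001, -0.06],
    [0.096, 0.001, -0.073],
    [0.118, 0.001, -0.084],
    [0.139, 0.001, -0.094],
    [0.162, 0.001, -0.104],
    [0.184, 0.001, -0.112],
    [0.207, 0.001, -0.119]
  ],
  "turn": [
    [0, 0, 0],
    [0, 0, 0],
    [0, 0, 0],
    [0, 0, 0],
    [0, 0, 0],
    [0, 0, 0],
    [0, 0, 0],
    [0, 0, 0],
    [0, 0, 0],
    [0, 0, 0]
  ],
  "claw": [0, 0, 0, 0, 0, 0, 0, 0, 0, 0]
}}

```text
clock: 7.22
tool_pos: [0.5421, -0.1226, 0.2853]
ee_rot: [0.0, 0.998, 0.062, 0.0]
contact_force: [0.1, -7.7, -2.4]
opening: 0.0247
```

```bash
python3 - <<'E'
from h import *
import cv2
im=robot.snapshot('scene');cv2.imwrite('pics/s3.png',im)
frac([.437,-.134,.085])
for a in np.arange(1.3,2.05,.05): print(round(a,2),round(.145*(np.cos(1.3)-np.cos(a))/.3,3),round(-.145*(np.sin(a)-np.sin(1.3))/.3,3))
E
```

```text
clock 7.275 tcp [ 0.5429 -0.1226  0.2855] open 0.024454075821084425 F [-0.27 -4.68  1.01]
toolx [0.992 0.123 0.001] z [ 0.001 -0.001 -1.   ] yaw 0.12371512802702128
travel [-0.356 -0.006  0.469]
1.3 0.0 -0.0
1.35 0.023 -0.006
1.4 0.047 -0.011
1.45 0.071 -0.014
1.5 0.095 -0.016
1.55 0.119 -0.018
1.6 0.143 -0.017
1.65 0.168 -0.016
1.7 0.192 -0.014
1.75 0.215 -0.01
1.8 0.239 -0.005
1.85 0.262 0.001
1.9 0.286 0.008
1.95 0.308 0.017
2.0 0.33 0.026
```

View pics/s3.png

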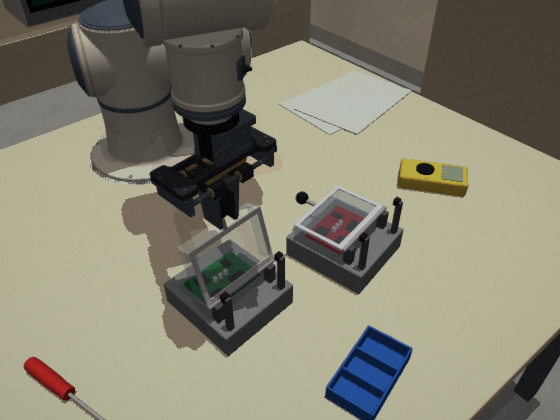

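The green guard is near upright with its top edge at about (225,225), held at the knob, and the red guard is shut. I'll continue past the balance point.

Call:
{"api": "apply_moves", "payload": {
  "travel": [
    [0.023, 0.002, -0.006],
    [0.047, 0.003, -0.011],
    [0.071, 0.003, -0.014],
    [0.095, 0.003, -0.016],
    [0.119, 0.003, -0.018],
    [0.143, 0.003, -0.017],
    [0.168, 0.003, -0.016],
    [0.192, 0.003, -0.014],
    [0.215, 0.003, -0.01],
    [0.239, 0.003, -0.005]
  ],
  "turn": [
    [0, 0, 0],
    [0, 0, 0],
    [0, 0, 0],
    [0, 0, 0],
    [0, 0, 0],
    [0, 0, 0],
    [0, 0, 0],
    [0, 0, 0],
    [0, 0, 0],
    [0, 0, 0]
  ],
  "claw": [0, 0, 0, 0, 0, 0, 0, 0, 0, 0]
}}

```text
clock: 8.52
tool_pos: [0.6135, -0.1145, 0.2866]
ee_rot: [0.0, 0.998, 0.062, 0.0]
contact_force: [-0.0, -3.8, 4.3]
opening: 0.0242
```

Call:
{"api": "apply_moves", "payload": {
  "travel": [
    [0.012, 0, 0.003],
    [0.023, 0, 0.006],
    [0.035, 0, 0.01],
    [0.046, 0, 0.013],
    [0.056, 0, 0.017],
    [0.064, 0, 0.02],
    [0.064, 0, 0.02]
  ],
  "turn": [
    [0, 0, 0],
    [0, 0, 0],
    [0, 0, 0],
    [0, 0, 0],
    [0, 0, 0],
    [0, 0, 0],
    [0, 0, 0]
  ],
  "claw": [0, 0, 0, 0, 0, 0, 0]
}}

```text
clock: 9.4
tool_pos: [0.6325, -0.1123, 0.2807]
ee_rot: [0.0, 0.998, 0.062, 0.001]
contact_force: [2.1, -4.6, 5.7]
opening: 0.0241
```

```bash
python3 - <<'E'
from h import *
import cv2
im=robot.snapshot('scene');cv2.imwrite('pics/s4.png',im)
frac([.437,-.134,.085])
E
```

```text
clock 9.45 tcp [ 0.6324 -0.1123  0.2807] open 0.024317325685562993 F [ 2.25 -5.5   4.62]
toolx [0.992 0.123 0.001] z [ 0.001 -0.001 -1.   ] yaw 0.12370505117753432
travel [-0.656 -0.009  0.453]
```

View pics/s4.png

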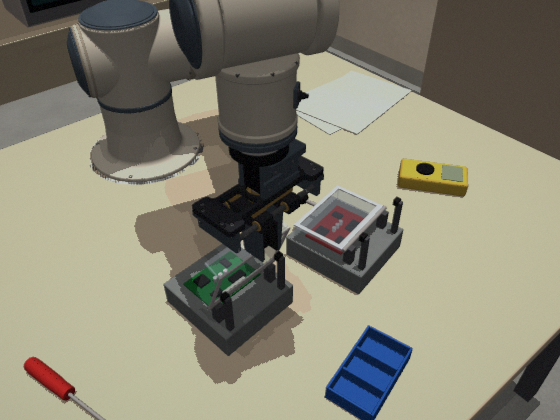

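The guard is past upright and leaning back by the posts, at about (250,275), and the forces are small. I'll release and rise clear.

Call:
{"api": "apply_moves", "payload": {
  "travel": [
    [0, 0, 0],
    [0, 0, 0],
    [0, 0, 0],
    [0, 0, 0],
    [0, 0, 0],
    [0, 0, -0.06],
    [0, 0, -0.14],
    [0, 0, -0.24],
    [0, 0, -0.34],
    [0, 0, -0.34]
  ],
  "turn": [
    [0, 0, 0],
    [0, 0, 0],
    [0, 0, 0],
    [0, 0, 0],
    [0, 0, 0],
    [0, 0, 0],
    [0, 0, 0],
    [0, 0, 0],
    [0, 0, 0],
    [0, 0, 0]
  ],
  "claw": [0.6, 0.6, 0.6, 0.6, 0.6, 0.6, 0.6, 0.6, 0.6, 0.6]
}}

```text
clock: 10.7
tool_pos: [0.6325, -0.1121, 0.385]
ee_rot: [0.001, 0.998, 0.062, 0.002]
contact_force: [0.5, 0.0, -0.4]
opening: 0.0544
```

Call:
{"api": "apply_moves", "payload": {
  "travel": [
    [-0.1, 0, 0],
    [-0.25, 0, 0],
    [-0.4, 0, 0],
    [-0.5, 0, 0],
    [-0.5, 0, 0],
    [-0.5, 0, 0]
  ],
  "turn": [
    [0, 0, 0],
    [0, 0, 0],
    [0, 0, 0],
    [0, 0, 0],
    [0, 0, 0],
    [0, 0, 0]
  ],
  "claw": [0.6, 0.6, 0.6, 0.6, 0.6, 0.6]
}}

```text
clock: 11.45
tool_pos: [0.4833, -0.1305, 0.3822]
ee_rot: [-0.0, 0.998, 0.062, 0.0]
contact_force: [0.4, -0.9, -0.8]
opening: 0.0544
```

```bash
python3 - <<'E'
from h import *
import cv2
im=robot.snapshot('scene');cv2.imwrite('pics/s5.png',im)
print([(x['confidence'],x['xyz']) for x in robot.place_of('scene','green_guard_knob')])
frac([.437,-.134,.085])
E
```

```text
[(0.68, [0.6373, -0.109, 0.22])]
clock 11.55 tcp [ 0.4836 -0.1305  0.3822] open 0.05473305264428291 F [0.06 0.98 0.27]
toolx [ 0.992  0.124 -0.   ] z [-0.  0. -1.] yaw 0.12407571211688087
travel [-0.156 -0.007  0.792]
```

View pics/s5.png

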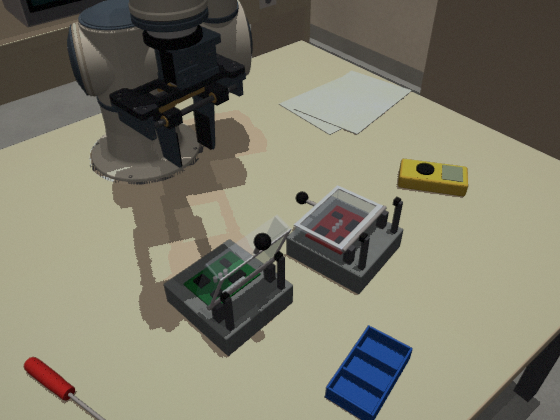

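The guard leans back on its stops with the knob at (262,241). The network puts the knob about 57 mm beyond the hinge and 135 mm above it, which fits the open position. The red guard is shut and the arm is clear.

```bash
python3 -c "
from station import robot
print(robot.hand_in())"
```

```text
the job is handed in; nothing more can be done
None
```

The green board's guard is open and leaning back on its stops, and the job is handed in. I pinched its ball knob and led it along its arc in small steps to about 1.93 rad. Then I let go and backed the arm clear, finishing at 11.6 s of the 35 s allowed.

**Last checks:**
- **Green guard:** after release, the network placed the knob at (0.637, -0.109, 0.220). That is about 57 mm beyond the hinge and 135 mm above it, against the expected 54 mm and 135 mm. The last picture shows it standing open on its own.
- **Red guard:** it looks shut and untouched in the same picture.
- **Robot:** nothing is in the gripper, and the force reading is about 1 N.

**Forces:** the highest I read was about 13 N sideways early in the lift, and I eased it by shifting about 2 mm. Readings came only at the end of each move, so a brief higher peak in between is possible. No check failed or disagreed.

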